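# Set the sprung tweezers to the size of the spacer on the drop gauge

### The job

Press the drop gauge's plunger down until its foot rests on the spacer below it, note which colour band the gauge's pointer has come to (yellow, green or red), and let the plunger spring all the way up again. Then pick up the sprung tweezers by their thumb pads, squeeze them until their pointer stands in the band of that same colour, and finish still holding them like that, level and steady, with both tips above the middle of the blue sorting tray and well clear of it, so that I can try the other spacers between the tips. Do not shift any of the spacers, the plug gauge or the marker.

Things in the scene. Friction and masses are not known exactly. Their poses are not given: they have to be found in the camera images.
- drop_gauge: drop gauge, fixed to the bench: dark plate 125 x 160 x 20 mm high; at its back (+x) a steel column and a blue bracket (126 mm high) that guides a vertical sprung plunger over the plate. Origin at the middle of the underside, z up, -x its front
- anvil (a point): the point on the plate's upper face (20 mm above the bench) straight below the plunger's foot, where the spacer to be measured stands
- gauge_plunger (a joint): travel of the plunger in m: 0 = up (foot's face 45 mm above the plate), grows as it is pressed down, to 0.043. It springs back: 1.2 N of push starts it, 3 N takes it 35 mm down. When the foot (18 mm round) rests on the spacer, its height = 0.045 - this value: 0.033 for 12 mm, 0.025 for 20 mm, 0.017 for 28 mm
- gauge_scale (a point): middle of the front of the gauge's white upright scale, 16 x 60 mm, 30 mm to the left (+y) of the foot; a black pointer on the foot, 6 mm above its face, runs along it. Bands 5 mm high from the bottom up: yellow = 12 mm spacer, green = 20 mm, red = 28 mm
- plunger_top (a point): middle of the top of the plunger's round black knob, 28 mm across, 159 mm above the bench when up; moves down with the plunger
- spacer_a: one of three turned aluminium spacers of the same look, 30 mm across, with a small dark centre hole; they are 12, 20 and 28 mm tall, which is which is not told. One stands under the foot, the others at the back corners of the gauge's plate. Origin at the middle of the underside
- spacer_b: one of three turned aluminium spacers of the same look, 30 mm across, with a small dark centre hole; they are 12, 20 and 28 mm tall, which is which is not told. One stands under the foot, the others at the back corners of the gauge's plate. Origin at the middle of the underside
- spacer_c: one of three turned aluminium spacers of the same look, 30 mm across, with a small dark centre hole; they are 12, 20 and 28 mm tall, which is which is not told. One stands under the foot, the others at the back corners of the gauge's plate. Origin at the middle of the underside
- tweezers: big sprung steel tweezers, 80 g, lying on the edges of their two blades (18 mm high, 160 mm long). Origin on the underside midway between the open thumb pads; x points to the tips (55 mm ahead of the origin; weight near the origin), the bow with the hinge line is 95 mm behind it; the fixed blade is on the y side, z up. Origin and axes belong to the fixed blade, so they turn a little as it is squeezed
- tweezer_grip (a point): on the fixed blade's black rubber thumb pad, middle of its outer face, 9.5 mm above the underside. The two pads are 32 mm long (along the blade), 19 mm high, outer faces 56 mm apart when open; they face opposite ways across the tweezers. Squeezing them 1 mm closes the tips by about 1.6 mm; squeezed evenly, each blade turns half the angle
- tweezer_arm (a joint): angle of the moving blade, rad: 0 = open (tips 52 mm apart), grows when squeezed, to 0.32 (3 mm). Middle of the yellow band: 0.245 (tips 15 mm apart, pads about 32.5 mm over their outer faces); green: 0.192 (23 mm, pads 37 mm); red: 0.139 (31 mm, pads 43 mm). A band reaches 0.0165 rad (2.5 mm of tip gap) to either side. The spring pushes each pad out with 3 N open, 6 to 10 N in the bands
- tweezer_arc (a point): middle of the flat scale arc on top of the blades, 56 to 68 mm from the hinge (behind the pads), fixed to the fixed blade; with the moving blade's black pointer it is 22 mm high. Bands from the fixed blade outwards: yellow, green, red, each set to its spacer's height plus 3 mm of tip gap. It sticks out up to 15 mm past the squeezed moving blade
- tip_fixed (a point): inner face of the fixed blade's tip, 9 mm above the tweezers' underside
- tip_moving (a point): inner face of the moving blade's tip, 9 mm above the tweezers' underside; tip gap = distance between the two tips
- tray: blue open sorting tray, fixed to the bench, 110 (x) by 150 (y) by 30 mm high, with three loose spacers in it. Origin at the middle of the underside
- loose_1: one of the three spacers lying in the tray, waiting to be tried later, 30 mm across, 12 to 28 mm tall; not to be moved. Origin at the middle of the underside
- loose_2: one of the three spacers lying in the tray, waiting to be tried later, 30 mm across, 12 to 28 mm tall; not to be moved. Origin at the middle of the underside
- loose_3: one of the three spacers lying in the tray, waiting to be tried later, 30 mm across, 12 to 28 mm tall; not to be moved. Origin at the middle of the underside
- plug_gauge: steel plug gauge, 108 mm long, lying at the left; not to be moved. Origin below its middle
- marker_a: green and white marker pen, 135 mm long, lying at the right; not to be moved. Origin below its middle

How it is judged:
On the way, in this order (a step that is already met when the one before it is completed fails the run):
1. the plunger is pressed down until its foot rests on the spacer that stands below it (((horizontal distance between spacer_a and anvil below 0.012 m and value of joint gauge_plunger between 0.0315 and 0.036 m) or (horizontal distance between spacer_b and anvil below 0.012 m and value of joint gauge_plunger between 0.0235 and 0.028 m) or (horizontal distance between spacer_c and anvil below 0.012 m and value of joint gauge_plunger between 0.0155 and 0.02 m))), for 0.2 s.
2. the plunger is let up again, all the way (value of joint gauge_plunger below 0.003 m), for 0.1 s.
At the end, for the whole second after the job is handed in: Tweezers held by the fingers, still, within 20 deg of level; both tips within 55 mm (plan) of the tray's middle, 50-300 mm above the bench, clear of the tray; tip gap 15, 23 or 31 mm (+-2.5) for the 12, 20 or 28 mm spacer still within 12 mm of the anvil point; plunger up (3 mm) (((horizontal distance between spacer_a and anvil below 0.012 m and distance between tip_fixed and tip_moving between 0.0125 and 0.0175 m) or (horizontal distance between spacer_b and anvil below 0.012 m and distance between tip_fixed and tip_moving between 0.0205 and 0.0255 m) or (horizontal distance between spacer_c and anvil below 0.012 m and distance between tip_fixed and tip_moving between 0.0285 and 0.0335 m)) and value of joint gauge_plunger below 0.003 m and horizontal distance between each of tip_fixed, tip_moving and tray below 0.055 m and height (world z) of tip_fixed between 0.05 and 0.3 m and height (world z) of tip_moving between 0.05 and 0.3 m and angle between tweezers's own z axis and vertical below 0.35 rad and linear speed of tweezers below 0.02 m/s and velocity of joint tweezer_arm between -0.1 and 0.1 rad/s and contact force between tweezers and the fingers above 1 N and contact force between tweezers and tray below 0.05 N); the arm keeps its last pose, push and grip.
It fails at once if a spacer, the plug gauge or the marker is shifted by more than 20 mm (distance of any of spacer_a, spacer_b, spacer_c, loose_1, loose_2, loose_3, plug_gauge, marker_a from where it was at the start of the episode above 0.02 m).
It also fails if it takes over 58 s, if anything falls off the work surface, if the arm or the gripper's body presses on something with over 40 N, if the wrist force passes 120 N, or if a joint passes its speed limit or range.

### The arm

A 7-joint arm with a two-finger parallel gripper is mounted at the origin on a cart in front of the work surface, level with it; the furniture and walls round the work are solid. World frame = base frame: x ahead of the robot, y to its left, z up, the work surface at z = 0. Lengths are in m, angles in rad, forces in N, time in s.
With the tool pointing down it reaches from about 0.4 to 0.85 m from the base axis. Payload 10.4 kg.
Tool frame: the origin (TCP) lies on the centre line of the jaws, within the pads' length; the fingertips stand 14 mm ahead of it and the grasp point (between the pads) lies 5 mm behind it (manip.tip_reach is the distance from the TCP to the fingertips, in m); z points along the fingers, y is the line along which they close (so a half turn about z gives the same grasp; the last joint's range is limited). The gripper opens to 85 mm and grips with 20 to 120 N. Pads are 22 mm wide; open, the fingers measure 114 mm over their backs; the gripper's body (76 mm by 85 mm) begins 54 mm behind the grasp point. The pads swing forward as they close: fully open they stand 13 mm farther back than shut.
Start: joints at [-1.287, 0.332, -0.065, 1.46, 0.022, 1.35, -0.088], TCP at [0.189, 0.596, 0.245] pointing down, gripper open.
Joint ranges: [-2.6, 2.6], [-0.5, 2.12], [-1.47, 1.34], [0.16, 2.42], [-1.27, 4.41], [0.06, 2.06], [-2.6, 2.6]. Speed limits (rad/s): [2.22, 2.22, 2.79, 2.79, 3.14, 3.14, 3.14].

### API

Orientations are given as a unit quaternion [x, y, z, w].
In Python, from workcell import manip gives the robot as it stands.
- The arm moves only by the shell command python3 -m pendant 'ROWS' [FORCE]. ROWS is JSON, a list of rows, each a list of 7 numbers: the shift along the tool's x, y, z in units of 50 mm (1.0 is 50 mm), then the turn, a rotation vector about the tool's x, y, z in units of 8 degrees (1.0 is 8 degrees), then the opening, from -1 (shut) to 1 (fully open), so that 0 is half open. In form: [[dx, dy, dz, ax, ay, az, jaw], ...]. A call has exactly 10 rows; each row is the pose to reach, as a shift and turn from the pose commanded when the call began, along the tool's axes at that moment; what a row does not reach only later rows make up. A row lasts 1/8 s, in which the tool goes at most 62.5 mm and 10.7 degrees, less where a joint would pass 70% of its speed; a pose out of reach is approached as far as the arm can. A call with a gripper value outside its range is refused whole. The fingers move at their own pace and stop on an object; FORCE is the grip in N (left out, the last holds). Time passes only in rows, so rows that repeat a pose let the fingers close, or fill a call up. It gives the time, the measured TCP pose, the force, the opening and the grip force at its end, in the units of the state.
- manip.get_obs(): the state, without advancing time (a new reading comes with each control period).
- manip.camera(name): name is "scene" or "top" or "wrist"; returns (picture, depth): 400x640x3 uint8, red, green, blue; 400x640 float32, m along the optical axis (not along the pixel's ray), 0 where there is no reading.
- manip.get_calibration(name): a dict with "fx", "fy", "cx", "cy" (pixels), "xyz" and "orientation" of the camera in the world. Camera axes: x right, y up, looking along -z (the intrinsics and any distortion apply to the point x, -y, -z); pixel columns grow to the right and rows downward; lengths in m; the calibration is good to about 2 mm. The wrist camera is an equidistant fisheye: a pixel r from the principal point sees the ray r / f radians off the axis. A picture is of the moment at which its call begins: read the wrist's pose just before it. get_calibration takes no time and is no camera call; for the wrist camera it gives the pose at the moment of the call.
- manip.hand_in(): hands the job in; it is judged then, once.
Trained networks look in the newest picture that a camera, given by its name, has taken for a name from the list of things; names that differ only in an ending like _2 or _b are one class to them, and where a whole thing is asked for, a point or a joint stands for the part that bears it (a point fixed in the world has none). Each returns a list of dicts, best first, with "p" (0 to 1); they miss things now and then, are a little off and sometimes report something else, mostly with a low value. They report only what shows in the picture. A call takes as long as a camera call.
- manip.find_in(thing, camera): "box" ([left, top, right, bottom] in pixels, round what is visible of it).
- manip.trace(thing, camera): "pixels" (400x640 bool, what is visible of it) and "box" ([left, top, right, bottom] in pixels, round what is visible of it).
- manip.tip_of(thing, camera): "pixel" ([column, row] in pixels: a listed point, or the origin of a listed thing).
The state is a dict: "clock": time; "joint_pos": joint angles; "joint_velocities": joint speeds; "tau": joint torques, N m; "position": TCP position; "ee_rot": TCP orientation; "ft_force": force on the tool from outside, world axes, zero at the start; "torque": the same for the moment, N m; "grip_width": opening from 0.0 (shut) to 1.0 (fully open); "grasp_force": force on a finger pad.
Only numpy, scipy, OpenCV 4.12 (cv2) and the standard library are available. Lean on these libraries where they do the work, as an engineer would, in place of code of your own. Each camera call takes 0.05 s, during which the arm holds its last target. There are 200 camera calls.

## Working session

There is one attempt and no reset: what is moved stays moved. The work goes in short steps, Python scripts to look and compute and a shell command to move; the robot and the scene stay as the last step left them, time stands still between calls to the robot, and variables do not carry over. Pictures are saved under pics/ and viewed, at most 10 in all, crops included, and the job is handed in when it is done.

```bash
mkdir -p pics
cat > h.py <<'E'
import numpy as np, cv2
from scipy.spatial.transform import Rotation as R
from workcell import manip
def cal(n):
    c=manip.get_calibration(n); return c
def world(c,px,d):
    # pinhole; d depth along axis
    u,v=px; p=np.array([(u-c['cx'])/c['fx']*d,-(v-c['cy'])/c['fy']*d,-d])
    return R.from_quat(c['orientation']).apply(p)+np.array(c['xyz'])
def at_z(c,px,z,fish=False):
    u,v=px; a=(u-c['cx'])/c['fx']; b=(v-c['cy'])/c['fy']
    if fish:
        r=np.hypot(a,b); s=np.sin(r)/max(r,1e-9); ray=np.array([a*s,-b*s,-np.cos(r)])
    else: ray=np.array([a,-b,-1.])
    ray=R.from_quat(c['orientation']).apply(ray); o=np.array(c['xyz'])
    return o+ray*(z-o[2])/ray[2]
def proj(c,P,fish=False):
    q=R.from_quat(c['orientation']).inv().apply(np.array(P)-np.array(c['xyz']))
    x,y,z=q[0],-q[1],-q[2]
    if fish:
        t=np.arctan2(np.hypot(x,y),z)/max(np.hypot(x,y),1e-9); return np.array([c['cx']+c['fx']*x*t,c['cy']+c['fy']*y*t])
    return np.array([c['cx']+c['fx']*x/z,c['cy']+c['fy']*y/z])
def save(img,n): cv2.imwrite('pics/'+n,cv2.cvtColor(img,cv2.COLOR_RGB2BGR))
E
python3 - <<'E'
from h import *
np.set_printoptions(precision=4,suppress=True)
o=manip.get_obs(); print(o['clock'],o['position'],R.from_quat(o['ee_rot']).as_matrix(),o['grip_width'],manip.tip_reach)
for n in ['scene','top']:
    im,d=manip.camera(n); c=cal(n); print(n,c); save(im,n+'.png')
    zs={'plunger_top':.159,'anvil':.02,'gauge_scale':.0,'tweezer_grip':.0095,'tip_fixed':.009,'tip_moving':.009,'tweezer_arc':.022,'tweezers':0,'tray':0,'drop_gauge':0}
    for t,z in zs.items():
        r=manip.tip_of(t,n)
        for q in r[:2]:
            u,v=q['pixel']; dd=d[int(np.clip(v,0,399)),int(np.clip(u,0,639))]
            print(t,round(q['p'],2),np.round(q['pixel'],1),'z0',at_z(c,(u,v),z)[:2],'depth',world(c,(u,v),dd))
E
```

```text
0.0 [0.1887 0.5955 0.2445] [[-0.9533  0.302  -0.0003]
 [ 0.302   0.9533 -0.0014]
 [-0.0001 -0.0014 -1.    ]] 1.0028548529009076 0.014
scene {'fx': 385.3854514389594, 'fy': 385.3854514389594, 'cx': 324.9294103562077, 'cy': 207.13274963546075, 'xyz': array([-0.1505, -0.5685,  0.9119]), 'orientation': array([ 0.3833, -0.1607, -0.36  ,  0.8353])}
plunger_top 0.59 [301.3 185.3] z0 [0.5015 0.1637] depth [0.6118 0.2875 0.0317]
anvil 0.56 [300.5 186.9] z0 [0.613  0.2939] depth [0.6115 0.2923 0.0217]
gauge_scale 0.64 [294.6 171.5] z0 [0.684  0.4043] depth [0.6206 0.3303 0.0693]
tweezer_grip 0.73 [270.9 208.1] z0 [0.4645 0.2923] depth [0.4594 0.285  0.0171]
tweezer_grip 0.49 [256.7 212.7] z0 [0.4142 0.31  ] depth [0.4189 0.3173 0.0019]
tip_fixed 0.69 [283.2 211.3] z0 [0.4834 0.2477] depth [0.4894 0.2554 0.0005]
tip_fixed 0.38 [297.5 153.7] z0 [0.7731 0.4808] depth [0.6205 0.3075 0.1582]
tip_moving 0.71 [299.7 188. ] z0 [0.6156 0.3019] depth [0.6083 0.2936 0.0176]
tip_moving 0.7 [273.  222.1] z0 [0.4221 0.2314] depth [0.4216 0.2307 0.0097]
tweezer_arc 0.78 [254.  211.2] z0 [0.4049 0.3109] depth
[... 944 characters left out ...]
.0067]
tip_fixed 0.59 [272.7 214.1] z0 [0.4739 0.2501] depth [0.4739 0.2499 0.0106]
tip_fixed 0.27 [256.5 172.7] z0 [0.6225 0.3064] depth [0.6098 0.2909 0.1091]
tip_moving 0.61 [279.8 224.7] z0 [0.4359 0.2253] depth [0.4359 0.2262 0.0002]
tweezer_arc 0.51 [253.9 229.8] z0 [0.4195 0.3151] depth [0.4195 0.3149 0.0234]
tweezers 0.51 [261.1 226.1] z0 [0.4319 0.293 ] depth [0.432  0.2927 0.0015]
tweezers 0.42 [347.5 232.1] z0 [ 0.4059 -0.015 ] depth [ 0.406  -0.0145  0.008 ]
tray 0.93 [347.7 234. ] z0 [ 0.3991 -0.0156] depth [ 0.3992 -0.0153  0.0052]
tray 0.35 [274.6 212.4] z0 [0.4801 0.2443] depth [0.48   0.2439 0.0035]
drop_gauge 0.6 [259.1 173.1] z0 [0.6221 0.2985] depth [0.6157 0.291  0.0505]
```

Run:
```python
import cv2
a=cv2.imread('pics/scene.png')[120:270,200:400]; b=cv2.imread('pics/top.png')[130:270,200:400]
cv2.imwrite('pics/ab.png',cv2.vconcat([cv2.resize(a,(400,300),interpolation=3),cv2.resize(b,(400,280),interpolation=3)]))
```

```text
(no output)
```

View pics/ab.png

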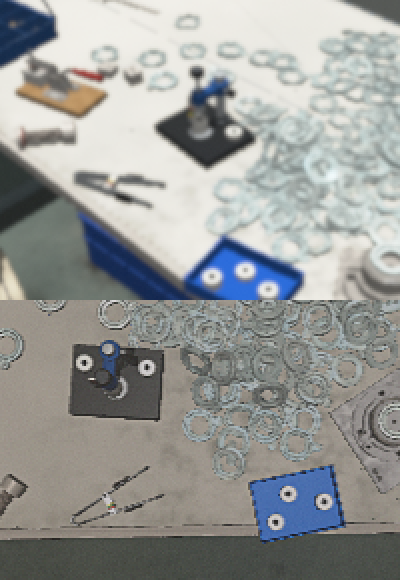

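View pics/top.png

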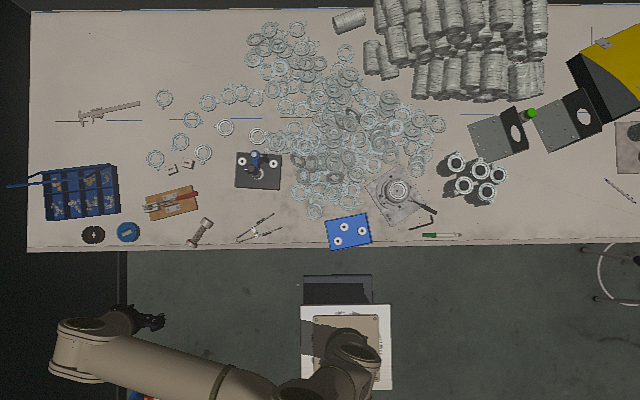

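The top view shows the gauge at about (258,170), the tweezers at (258,228) with tips to the upper right, and the tray at (348,232). The path to the gauge is clear. I'm moving above the plunger with the jaws shut.

```bash
python3 -m pendant '[[-0.8,-0.23,0,0,0,0,-1],[-2,-0.58,0,0,0,0,-1],[-3.2,-0.93,0,0,0,0,-1],[-4.4,-1.28,0,0,0,0,-1],[-5.6,-1.63,0,0,0,0,-1],[-6.8,-1.97,0,0,0,0,-1],[-8,-2.32,0,0,0,0,-1],[-9.1,-2.64,0,0,0,0,-1],[-9.8,-2.84,0,0,0,0,-1],[-10.06,-2.92,0,0,0,0,-1]]'
python3 - <<'E'
from h import *
np.set_printoptions(precision=4,suppress=True)
o=manip.get_obs(); print(o['clock'],o['position'],R.from_quat(o['ee_rot']).as_matrix(),o['ft_force'])
c=cal('wrist'); im,d=manip.camera('wrist'); print(c); save(im,'w1.png')
for t,z in {'plunger_top':.159,'anvil':.02,'gauge_scale':.05,'drop_gauge':0,'tweezers':0}.items():
    for q in manip.tip_of(t,'wrist')[:2]: print(t,round(q['p'],2),np.round(q['pixel']),at_z(c,q['pixel'],z,True))
E
```

```text
clock: 2.35
position: [0.6259, 0.3024, 0.2449]
ee_rot: [0.154, 0.988, -0.001, 0.0]
ft_force: [0.2, 0.7, 0.3]
grip_width: -0.002
grasp_force: 0.0
2.35 [0.6259 0.3024 0.2449] [[-0.9523  0.3051  0.0002]
 [ 0.3051  0.9523 -0.001 ]
 [-0.0005 -0.0009 -1.    ]] [0.2438 0.7185 0.3485]
{'fx': 309.70691628693146, 'fy': 309.70691628693146, 'cx': 316.03927646415804, 'cy': 196.21284891571457, 'xyz': array([0.547 , 0.3278, 0.3731]), 'orientation': array([-0.1331, -0.0966,  0.5816,  0.7967])}
plunger_top 0.76 [313. 205.] [0.6224 0.301  0.159 ]
plunger_top 0.51 [369. 180.] [0.6164 0.3455 0.159 ]
anvil 0.57 [314. 158.] [0.6169 0.3019 0.02  ]
anvil 0.5 [368. 180.] [0.6616 0.3565 0.02  ]
drop_gauge 0.78 [315. 165.] [0.6292 0.2995 0.    ]
tweezers 0.81 [251.  21.] [0.4357 0.2821 0.    ]
```

View pics/w1.png

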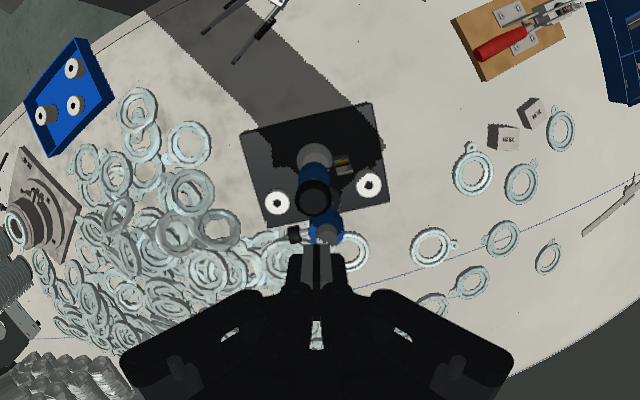

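The wrist view shows the knob at (313,199) and the scale at (343,163), next to the foot. I'm descending to just short of the tallest spacer's contact.

```bash
python3 -m pendant '[[0.06,0,0.4,0,0,0,-1],[0.06,0,0.9,0,0,0,-1],[0.06,0,1.2,0,0,0,-1],[0.06,0,1.35,0,0,0,-1],[0.06,0,1.45,0,0,0,-1],[0.06,0,1.52,0,0,0,-1],[0.06,0,1.6,0,0,0,-1],[0.06,0,1.68,0,0,0,-1],[0.06,0,1.72,0,0,0,-1],[0.06,0,1.72,0,0,0,-1]]'
```

```text
clock: 3.9
position: [0.6214, 0.3058, 0.1593]
ee_rot: [0.153, 0.988, 0.0, 0.0]
ft_force: [0.7, 1.9, 1.8]
grip_width: -0.001
grasp_force: 1.0
```

```bash
python3 -m pendant '[[0,0,0.02,0,0,0,-1],[0,0,0.04,0,0,0,-1],[0,0,0.06,0,0,0,-1],[0,0,0.08,0,0,0,-1],[0,0,0.1,0,0,0,-1],[0,0,0.11,0,0,0,-1],[0,0,0.12,0,0,0,-1],[0,0,0.12,0,0,0,-1],[0,0,0.12,0,0,0,-1],[0,0,0.12,0,0,0,-1]]'
python3 - <<'E'
from h import *
im,d=manip.camera('wrist'); c=cal('wrist'); save(cv2.resize(im[110:230,250:410],(800,600),interpolation=cv2.INTER_CUBIC),'w2.png')
print(manip.get_obs()['position'])
E
```

```text
clock: 5.15
position: [0.6216, 0.3058, 0.1561]
ee_rot: [0.153, 0.988, 0.001, 0.001]
ft_force: [-6.6, -2.5, 19.5]
grip_width: -0.002
grasp_force: 9.4
[0.62156791 0.30590375 0.15608165]
```

View pics/w2.png

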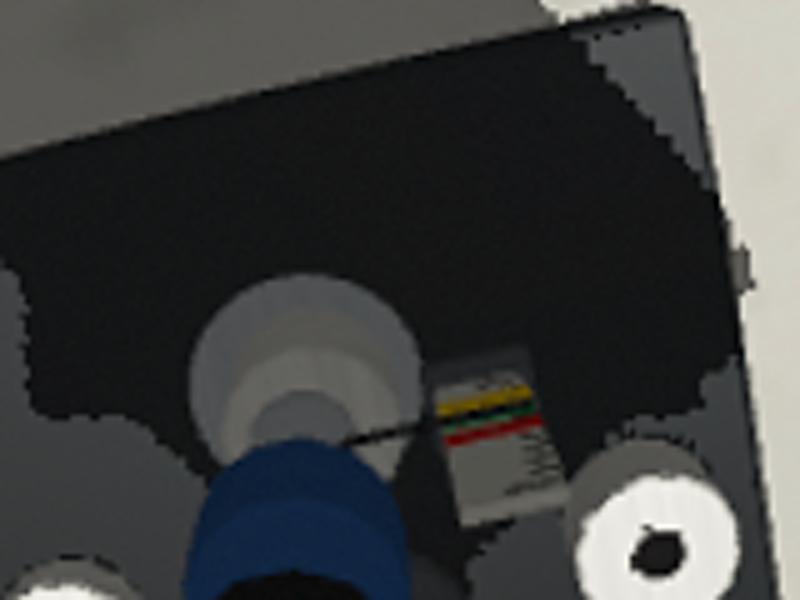

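The pointer line (345,440)–(535,400) crosses the scale, but parallax makes the band ambiguous. I'll check the spacer's height from depth.

Run:
```python
from h import *
np.set_printoptions(precision=4,suppress=True)
c=cal('wrist'); im,d=manip.camera('wrist')
def w(u,v):
    a=(u-c['cx'])/c['fx']; b=(v-c['cy'])/c['fy']; r=np.hypot(a,b); t=np.tan(r)/max(r,1e-9)
    D=d[int(round(v)),int(round(u))]; return R.from_quat(c['orientation']).apply(np.array([a*t,-b*t,-1])*D)+c['xyz']
for x,y,n in [(305,285,'side'),(305,310,''),(305,330,''),(305,345,'top?'),(305,360,''),(305,375,''),(240,410,''),(300,410,'foot'),(300,425,''),(250,250,'plate'),(500,250,'plate'),(390,432,'pointer'),(410,428,'ptr'),(490,410,'ptr'),(490,402,'yellow'),(490,434,'red'),(490,460,'scale'),(480,365,''),(655,490,'spacer top'),(610,460,'')]:
    u,v=250+x/5-.4,110+y/5-.4; print(n,x,y,w(u,v),im[int(round(v)),int(round(u))])
for z in (.042,.046,.054): print(z,[at_z(c,(250+x/5-.4,110+y/5-.4),z,True) for x,y in [(390,432),(490,410)]])
print(manip.get_obs()['clock'],manip.get_obs()['ft_force'])
```

```text
side 305 285 [0.6013 0.3075 0.0207] [78 81 81]
 305 310 [0.6049 0.3064 0.0236] [83 83 80]
 305 330 [0.6049 0.3066 0.0372] [85 84 81]
top? 305 345 [0.6055 0.3065 0.0442] [89 89 86]
 305 360 [0.607  0.3061 0.0478] [100  99  96]
 305 375 [0.6093 0.3054 0.0479] [ 99 100  95]
 240 410 [0.612  0.2935 0.047 ] [98 98 93]
foot 300 410 [0.6132 0.3033 0.0525] [76 77 79]
 300 425 [0.5424 0.3307 0.2843] [76 78 78]
plate 250 250 [0.5928 0.3001 0.0189] [19 21 23]
plate 500 250 [0.606  0.3419 0.0187] [20 21 21]
pointer 390 432 [0.6202 0.3159 0.0548] [11 12 12]
ptr 410 428 [0.621  0.3191 0.0535] [22 24 24]
ptr 490 410 [0.6221 0.3319 0.0531] [13 17 18]
yellow 490 402 [0.6248 0.3324 0.0415] [85 69 13]
red 490 434 [0.6255 0.3309 0.0543] [80 21 18]
scale 490 460 [0.6247 0.3297 0.0674] [83 83 77]
 480 365 [0.6233 0.3327 0.0249] [33 35 36]
spacer top 655 490 [0.6491 0.3554 0.0401] [234 233 227]
 610 460 [0.6465 0.3502 0.0275] [82 81 78]
0.042 [array([0.6246, 0.3151, 0.042 ]), array([0.6259, 0.332 , 0.042 ])]
0.046 [array([0.6232, 0.3154, 0.046 ]), array([0.6245, 0.332 , 0.046 ])]
0.054 [array([0.6205, 0.3159, 0.054 ]), array([0.6218, 0.3319, 0.054 ])]
5.25 [-6.4922 -1.6876 19.1962]
```

Depth puts the spacer's top 28 mm above the plate and the pointer at z≈0.0535, which is the **red** band. The force step to 19 N agrees. I'm letting the plunger up and moving over the tweezers.

```bash
python3 -m pendant '[[0,0,-0.5,0,0,0,-1],[0,0,-1.3,0,0,0,-1],[0.2,-0.1,-1.7,0,0,0.5,-1],[0.9,-0.4,-1.7,0,0,1.7,0],[1.7,-0.75,-1.7,0,0,2.9,1],[2.4,-1.05,-1.7,0,0,4.1,1],[3,-1.3,-1.7,0,0,5.2,1],[3.25,-1.42,-1.7,0,0,6,1],[3.25,-1.42,-1.7,0,0,6.19,1],[3.25,-1.42,-1.7,0,0,6.19,1]]'
cat > look.py <<'E'
from h import *
import sys
np.set_printoptions(precision=4,suppress=True)
o=manip.get_obs(); print(o['clock'],o['position'],R.from_quat(o['ee_rot']).as_matrix()[:,:2].T,o['joint_pos'],o['ft_force'])
c=cal('wrist'); im,d=manip.camera('wrist'); save(im,sys.argv[1])
for t,z in {'plunger_top':.159,'tweezers':0,'tweezer_grip':.0095,'tip_fixed':.009,'tip_moving':.009,'tweezer_arc':.022,'tray':0}.items():
    for q in manip.tip_of(t,'wrist')[:2]: print(t,round(q['p'],2),np.round(q['pixel']),at_z(c,q['pixel'],z,True))
E
python3 look.py w3.png
```

```text
clock: 6.5
position: [0.4456, 0.2868, 0.2382]
ee_rot: [0.552, 0.834, -0.0, 0.0]
ft_force: [0.7, -0.3, -0.1]
grip_width: 1.001
grasp_force: 0.0
6.5 [0.4456 0.2868 0.2382] [[-0.3902  0.9207 -0.0003]
 [ 0.9207  0.3902  0.    ]] [-0.8915  0.1217  0.2541  1.7362 -0.0315  1.2877 -0.2295] [ 0.6921 -0.2685 -0.1499]
plunger_top 0.89 [500. 266.] [0.62   0.3018 0.159 ]
plunger_top 0.7 [448. 210.] [0.539  0.3273 0.159 ]
tweezer_grip 0.87 [323. 162.] [0.4528 0.2931 0.0095]
tip_fixed 0.82 [326. 205.] [0.4768 0.245  0.009 ]
tip_moving 0.81 [284. 205.] [0.4293 0.2249 0.009 ]
tip_moving 0.65 [222. 325.] [ 0.4077 -0.0074  0.009 ]
tray 0.75 [224. 324.] [ 0.4114 -0.0125  0.    ]
```

View pics/w3.png

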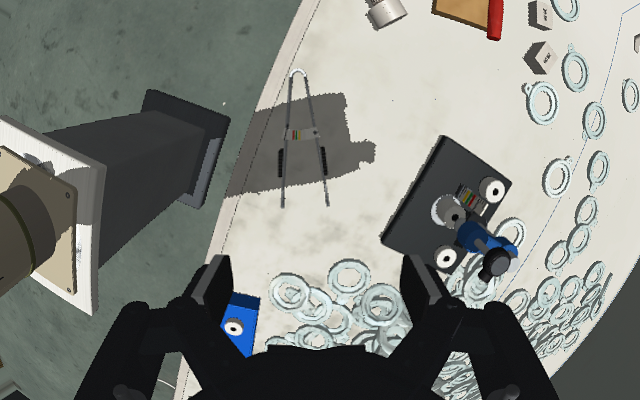

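The wrist view shows the tweezers with pads near (280,162) and (323,162), tips at (283,206) and (327,206), and the bow at (298,72). Next I'll compute the grasp pose.

Run:
```python
from h import *
np.set_printoptions(precision=4,suppress=True)
c=cal('wrist')
P={n:at_z(c,p,z,True)[:2] for n,p,z in [('padm',(280,162),.015),('padf',(323.5,162),.015),('tm',(283,206),.015),('tf',(327,206),.015),('bow',(298,70),.018),('arc',(301,134),.022)]}
print(P)
tm=(P['tm']+P['tf'])/2; pm=(P['padm']+P['padf'])/2
ax=tm-P['bow']; print('len',np.linalg.norm(ax)); ax/=np.linalg.norm(ax); org=tm-.055*ax
print('axis',ax,'tips y',P['tf']-P['tm'],'origin',org,'pads mid',pm,'width',np.linalg.norm(P['padf']-P['padm']))
o=manip.get_obs(); M=R.from_quat(o['ee_rot']).as_matrix(); yt=np.array([-ax[1],ax[0]])
print('turn about tool z (units)',-np.degrees(np.arctan2(yt[1],yt[0])-np.arctan2(M[1,1],M[0,1]))/8)
d=np.r_[org-o['position'][:2],0]; print('shift units',M.T@d/.05, 'pm',M.T@np.r_[pm-o['position'][:2],0]/.05)
```

```text
{'padm': array([0.405 , 0.2752]), 'padf': array([0.4517, 0.2948]), 'tm': array([0.4279, 0.2255]), 'tf': array([0.4772, 0.2464]), 'bow': array([0.3843, 0.381 ]), 'arc': array([0.4151, 0.316 ])}
len 0.16031682949825957
axis [ 0.4256 -0.9049] tips y [0.0493 0.0209] origin [0.4292 0.2857] pads mid [0.4283 0.285 ] width 0.05066348038118701
turn about tool z (units) -0.2851131060983068
shift units [ 0.1009 -0.3042  0.    ] pm [ 0.0946 -0.3247  0.    ]
```

```bash
python3 -m pendant '[[0.05,-0.15,0.4,0,0,-0.1,1],[0.1,-0.31,1.2,0,0,-0.15,1],[0.1,-0.31,2.1,0,0,-0.15,1],[0.1,-0.31,2.9,0,0,-0.15,1],[0.1,-0.31,3.5,0,0,-0.15,1],[0.1,-0.31,4,0,0,-0.15,1],[0.1,-0.31,4.3,0,0,-0.15,1],[0.1,-0.31,4.44,0,0,-0.15,1],[0.1,-0.31,4.48,0,0,-0.15,1],[0.1,-0.31,4.48,0,0,-0.15,1]]' 40
python3 look.py w4.png
```

```text
clock: 8.15
position: [0.4291, 0.2859, 0.0149]
ee_rot: [0.544, 0.839, 0.001, 0.0]
ft_force: [-0.1, -0.0, 0.5]
grip_width: 0.998
grasp_force: 0.0
8.15 [0.4291 0.2859 0.0149] [[-0.4084  0.9128  0.0004]
 [ 0.9128  0.4084  0.001 ]] [-0.8695  0.3579  0.2203  1.9796 -0.1057  0.8138 -0.1694] [-0.0576 -0.0322  0.4764]
tweezers 0.44 [271. 345.] [0.4307 0.2122 0.    ]
tweezer_grip 0.67 [367. 265.] [0.4531 0.2968 0.0095]
tweezer_grip 0.2 [362. 342.] [0.4775 0.2464 0.0095]
tip_fixed 0.58 [360. 338.] [0.4755 0.2486 0.009 ]
tip_moving 0.97 [272. 341.] [0.4276 0.225  0.009 ]
tweezer_arc 0.89 [313. 219.] [0.4155 0.3143 0.022 ]
```

View pics/w4.png

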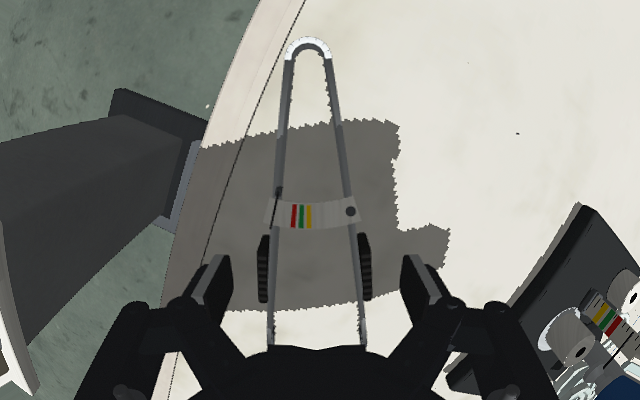

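The fingers straddle the thumb pads (pads at (264,268) and (366,265), fingers at (215,280) and (415,280)). Now I'm closing to near the red band.

```bash
python3 -m pendant '[[0,0,0,0,0,0,0.6],[0,0,0,0,0,0,0.4],[0,0,0,0,0,0,0.3],[0,0,0,0,0,0,0.2],[0,0,0,0,0,0,0.15],[0,0,0,0,0,0,0.1],[0,0,0,0,0,0,0.05],[0,0,0,0,0,0,0.05],[0,0,0,0,0,0,0.05],[0,0,0,0,0,0,0.05]]' 40
python3 look.py w5.png
```

```text
clock: 9.8
position: [0.4296, 0.2862, 0.0152]
ee_rot: [0.544, 0.839, 0.001, 0.0]
ft_force: [0.4, -0.5, 8.2]
grip_width: 0.53
grasp_force: 7.9
9.8 [0.4296 0.2862 0.0152] [[-0.4082  0.9129  0.0006]
 [ 0.9129  0.4082  0.0021]] [-0.8694  0.3577  0.2205  1.979  -0.1057  0.8135 -0.1694] [ 0.4432 -0.4804  8.2213]
tweezer_grip 0.57 [358. 269.] [0.4507 0.2932 0.0095]
tip_fixed 0.68 [345. 340.] [0.468  0.2445 0.009 ]
tip_fixed 0.47 [357. 266.] [0.4497 0.2944 0.009 ]
tweezer_arc 0.88 [305. 216.] [0.4124 0.3143 0.022 ]
tweezer_arc 0.2 [532. 383.] [0.6461 0.247  0.022 ]
```

View pics/w5.png

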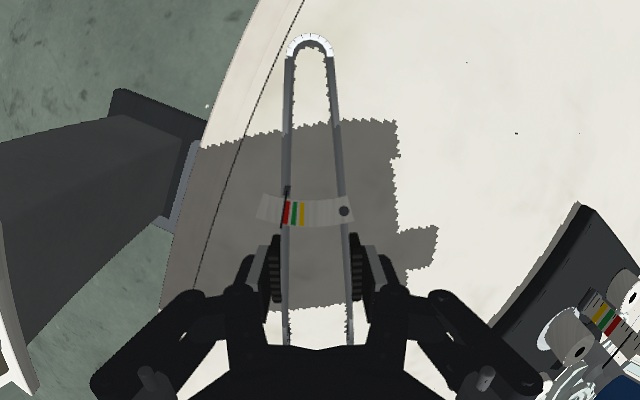

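The pointer sits at the outer edge of red (286,207). The grip reads 45 mm and red wants 43 mm. I'm lifting and tightening slightly.

```bash
python3 -m pendant '[[0,0,-0.05,0,0,0,0.04],[0,0,-0.15,0,0,0,0.03],[0,0,-0.35,0,0,0,0.02],[0,0,-0.65,0,0,0,0.01],[0,0,-1.0,0,0,0,0],[0,0,-1.4,0,0,0,0],[0,0,-1.7,0,0,0,0],[0,0,-1.9,0,0,0,0],[0,0,-2.0,0,0,0,0],[0,0,-2.0,0,0,0,0]]' 40
cat > gap.py <<'E'
from h import *
import sys
np.set_printoptions(precision=4,suppress=True)
o=manip.get_obs(); print(o['clock'],o['position'],o['grip_width'],R.from_quat(o['ee_rot']).as_matrix()[:,:2].T)
c=cal('wrist'); im,d=manip.camera('wrist')
save(cv2.resize(im[20:380,200:440],(400,600),interpolation=cv2.INTER_CUBIC),sys.argv[1])
z=o['position'][2]-.0055
for t,dz in {'tip_fixed':0,'tip_moving':0,'tweezer_arc':.013}.items():
    for q in manip.tip_of(t,'wrist')[:1]: print(t,round(q['p'],2),np.round(q['pixel']),at_z(c,q['pixel'],z+dz,True))
E
python3 gap.py w6.png
```

```text
clock: 11.45
position: [0.4287, 0.2856, 0.1143]
ee_rot: [0.544, 0.839, 0.0, -0.0]
ft_force: [-0.1, 0.3, -0.4]
grip_width: 0.503
grasp_force: 6.7
11.45 [0.4287 0.2856 0.1143] 0.5028212482808009 [[-0.4084  0.9128  0.0001]
 [ 0.9128  0.4084  0.    ]]
tip_fixed 0.65 [344. 340.] [0.4661 0.2435 0.1088]
tip_moving 0.69 [289. 340.] [0.4363 0.2306 0.1088]
tweezer_arc 0.88 [304. 213.] [0.4108 0.3149 0.1218]
```

View pics/w6.png

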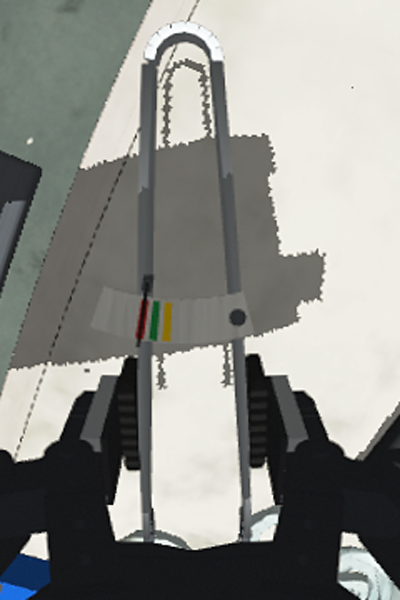

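The tweezers are lifted and level, with the pointer (143,320 in the crop) inside red and the tip gap about 32 mm. I'm carrying them to the tray, tips turned toward it.

```bash
python3 -m pendant '[[-0.25,-0.1,-0.1,0,0,0.35,0],[-0.8,-0.34,-0.2,0,0,1.1,0],[-1.4,-0.6,-0.3,0,0,2,-0.01],[-2.1,-0.9,-0.4,0,0,3,-0.01],[-2.8,-1.2,-0.5,0,0,4,-0.01],[-3.5,-1.5,-0.6,0,0,5,-0.01],[-4.1,-1.76,-0.6,0,0,5.9,-0.01],[-4.45,-1.91,-0.6,0,0,6.45,-0.01],[-4.62,-1.98,-0.6,0,0,6.7,-0.01],[-4.65,-2,-0.6,0,0,6.75,-0.01]]' 40
python3 gap.py w7.png
python3 - <<'E'
from h import *
np.set_printoptions(precision=4,suppress=True)
im,d=manip.camera('top'); c=cal('top')
for n in ('tip_of','trace'):
    for q in getattr(manip,n)('tray','top')[:1]: print(n,q['p'],q.get('pixel',q.get('box')))
q=manip.tip_of('tray','top'); print([at_z(c,x['pixel'],0) for x in q[:1]])
c1=c
for t in ('tip_fixed','tip_moving','plunger_top'):
    for x in manip.tip_of(t,'top')[:2]: print(t,x['p'],at_z(c,x['pixel'],.14 if t[0]=='t' else .159))
a=cv2.resize(im[180:280,290:410],(480,400),interpolation=3); b=cv2.resize(cv2.cvtColor(cv2.imread('pics/w7.png'),4),(267,400)); save(np.hstack([a,b]),'w8.png')
E
```

```text
clock: 12.9
position: [0.4324, 0.0327, 0.1443]
ee_rot: [0.866, 0.501, -0.0, -0.0]
ft_force: [0.0, 0.5, -1.1]
grip_width: 0.499
grasp_force: 6.8
12.9 [0.4324 0.0327 0.1443] 0.499297294123507 [[ 0.4982  0.8671  0.0001]
 [ 0.8671 -0.4982 -0.0002]]
tip_fixed 0.61 [342. 340.] [ 0.4204 -0.0208  0.1388]
tip_moving 0.59 [294. 342.] [ 0.3948 -0.0081  0.1388]
tweezer_arc 0.97 [302. 212.] [0.4456 0.0659 0.1518]
trace 0.49 [359.6, 213.6, 370.1, 242.9]
[]
tip_fixed 0.64 [0.6123 0.3204 0.14  ]
plunger_top 0.49 [0.6178 0.3111 0.159 ]
```

View pics/w8.png

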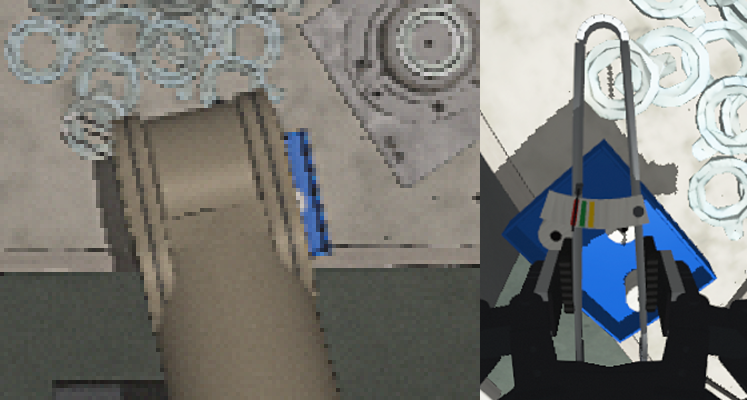

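The tips are over the tray's middle and the pointer is in red. I'll hold with a hair more opening and do one last close check of the arc.

```bash
python3 -m pendant '[[0,0,0,0,0,0,0.01],[0,0,0,0,0,0,0.01],[0,0,0,0,0,0,0.01],[0,0,0,0,0,0,0.01],[0,0,0,0,0,0,0.01],[0,0,0,0,0,0,0.01],[0,0,0,0,0,0,0.01],[0,0,0,0,0,0,0.01],[0,0,0,0,0,0,0.01],[0,0,0,0,0,0,0.01]]' 40
python3 gap.py w9.png
python3 - <<'E'
from h import *
im,d=manip.camera('wrist')
a=cv2.resize(im[185:235,260:360],(700,350),interpolation=3); b=cv2.resize(im[320:350,270:370],(700,210),interpolation=3)
save(np.vstack([a,b]),'w10.png')
E
```

```text
clock: 14.7
position: [0.4324, 0.0326, 0.1443]
ee_rot: [0.866, 0.501, 0.0, -0.0]
ft_force: [-0.6, 0.2, -1.3]
grip_width: 0.503
grasp_force: 6.6
14.7 [0.4324 0.0326 0.1443] 0.5031476010701821 [[ 0.4985  0.8669  0.0001]
 [ 0.8669 -0.4985 -0.    ]]
tip_fixed 0.85 [343. 341.] [ 0.4205 -0.0222  0.1388]
tip_moving 0.7 [290. 344.] [ 0.3914 -0.0084  0.1388]
tweezer_arc 0.63 [305. 214.] [0.4464 0.0643 0.1518]
```

View pics/w10.png

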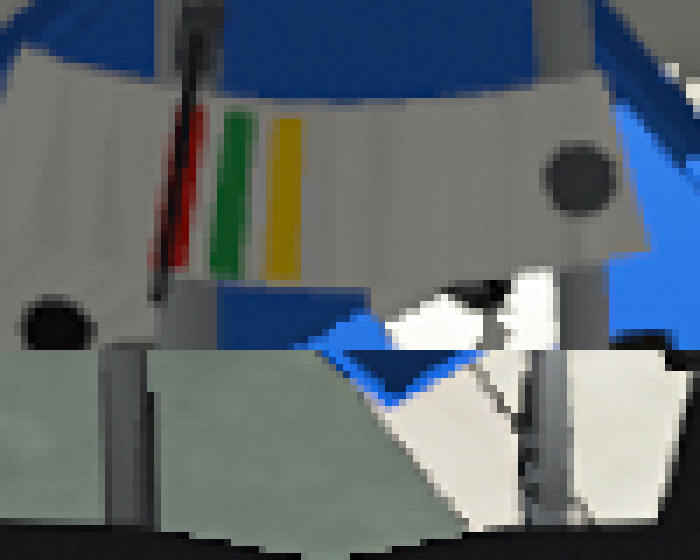

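The pointer stands near the middle of red (crop x≈180, band about 163–197). The tip gap reads about 32 mm and the grip is steady, so I'm handing in.

```bash
python3 -c "
from workcell import manip
print(manip.hand_in())"
```

```text
the job is handed in; nothing more can be done
None
```

I pressed the plunger onto its spacer (the 28 mm one, so the red band) and let it up again. The job is handed in with the tweezers held level over the tray's middle, their pointer in red, and the tips about 32 mm apart by camera; `hand_in` returned no verdict, and after letting the plunger go I did not check its height or that no spacer had moved.

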